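# Draw the backing slip from under a fretted guitar neck

### The arm

A 6-joint arm with a two-finger parallel gripper is mounted at the origin on the work surface. World frame = base frame: x ahead of the robot, y to its left, z up, the work surface at z = 0. Lengths are in mm, angles in rad, forces in N, time in s.
With the tool pointing down it reaches from about 275 to 1000 mm from the base axis. Payload 8.4 kg.
Tool frame: the origin (TCP) lies between the finger pads; the fingertips stand 22 mm ahead of it and the grasp point (between the pads) lies 3 mm ahead of it (r.nose_length is the z of the fingertips in the tool frame, in mm); z points along the fingers, y is the line along which they close (so a half turn about z gives the same grasp; the last joint's range is limited). The gripper opens to 85 mm and grips with 20 to 120 N. Pads are 22 mm wide; open, the fingers measure 114 mm over their backs; the gripper's body (76 mm by 85 mm) begins 54 mm behind the grasp point. The pads swing forward as they close: fully open they stand 13 mm farther back than shut.
Start: joints at [1.184, 0.353, 1.633, -0, 1.155, -0.002], TCP at [234.607, 579.299, 253.281] pointing down, gripper open.
Joint ranges: [-2.63, 2.63], [-0.92, 2.1], [0.06, 2.66], [-1.3, 4.44], [0, 2.69], [-3.02, 3.02]. Speed limits (rad/s): [2.22, 2.22, 2.79, 3.14, 3.14, 3.14].

### API

Orientations are given as [roll, pitch, yaw] about the fixed x, y, z axes, in that order (R = Rz(yaw) Ry(pitch) Rx(roll)).
In Python, from rig import r, vision, sign_off gives the robot as it stands (r), with the cameras (vision) and the job as plain functions.
- The arm moves only by the shell command python3 steer.py 'ROWS' [FORCE]. ROWS is a JSON list of rows, 1 to 5 of them, each of 7 numbers: a rotation vector rx, ry, rz in a scale on which 1.0 is 4 rad, then dx, dy, dz in a scale on which 1.0 is 300 mm, then the opening from 0.0 (shut) to 1.0 (fully open); each row shifts and turns the commanded pose from where the row before left it, along the tool's axes as they then stand; what a row does not reach is not made up. A row lasts 1/12 s, in which the tool goes at most 41.7 mm and 0.125 rad, less where a joint would pass 70% of its speed; a pose out of reach is approached as far as the arm can. The fingers move at their own pace and stop on an object; FORCE is the grip in N (left out, the last holds). Time passes only in rows, so rows that do not move let the fingers close. It prints the time, the measured TCP pose, the force, the opening and the grip force at its end. Input that does not fit is refused with a message, and nothing moves.
- r.sense(): the state, without advancing time (a new reading comes with each control period).
- vision.grab_frame(name): name is "side" or "top"; returns the picture (480x640x3 uint8, red, green, blue); there is no depth.
- vision.camera_params(name): a dict with "fx", "fy", "cx", "cy" (pixels), "rvec" (rotation vector, rad) and "tvec" (3), from world to camera coordinates, as OpenCV has them. Camera axes: x right, y down, z forward; pixel columns grow to the right and rows downward; lengths in mm; the calibration is good to about 2 mm. A picture is of the moment at which its call begins. camera_params takes no time and is no camera call.
- sign_off(): hands the job in; it is judged then, once.
The state is a dict: "clock": time; "qpos": joint angles; "qvel": joint speeds; "joint_efforts": joint torques, N m; "eef_pos": TCP position; "tcp_rot": TCP orientation; "contact_force": force on the tool from outside, world axes, zero at the start; "wrist_torque": the same for the moment, N m; "opening": opening from 0.0 (shut) to 1.0 (fully open); "grasp_force": force on a finger pad.
Only numpy, scipy, OpenCV 4.12 (cv2) and the standard library are available. Lean on these libraries where they do the work, as an engineer would, in place of code of your own. Each camera call takes 0.05 s, during which the arm holds its last target. There are 200 camera calls.

### The job

The frets are in, so the neck no longer needs backing: draw the thin hardwood slip out from between the guitar neck and the steel block without shifting the neck on its two cork-lined rests, and lay it down flat, not dropped, in the empty wide compartment of the wooden tray. Leave the white tub where it stands.

Things in the scene. Friction and masses are not known exactly. Their poses are not given: they have to be found in the camera images.
- slip: flat hardwood strip, 150 long (its x) x 24 wide (y) x 8 thick, 25 g. Origin: centre of its underside. Waxed, slides easily. Lies flat on the steel block, across and under the neck, carrying part of its weight. Its -x end reaches towards the robot, 90 to 120 mm from the neck's centre line, the last 40 mm overhanging the block with 25 mm of air below. Its +x end is 30 to 60 mm beyond the centre line
- neck: bolt-on guitar neck lying loose, dark fretted fingerboard up, 650 long, about 0.65 kg. Origin: on its flat underside (51 above the bench), on the centre line, between the rests. y runs along it to the headstock, x across it (away from the robot). Fingerboard 43 wide at the nut to 56 at the heel; 26 from underside to fret tops; headstock up to 84 wide
- neck_nut (a point): on the neck's centre line at the nut, top of the fingerboard, 235 along the neck's +y from its origin
- neck_heel (a point): on the neck's centre line at the heel end, top of the fingerboard, 232 along the neck's -y from its origin
- stand: neck stand screwed to the bench: plywood plank 110 (x) x 470 (y) x 18 high with two U-shaped cork-lined wooden rests, 205 and 200 from its origin along +y and -y; their cork floor is 51 above the bench; their side lips, 8 high, stand about 2.5 clear of the neck's sides and stop it from being dragged further. Origin: centre of the plank's underside, on the bench
- block: plain steel backing block fixed on the plank between the saddles, 100 (across the neck, x) x 50 (along it, y) x 25 high. Origin: centre of its underside, 18 above the bench; its top, which carries the slip, is 43 above the bench
- tray: shallow wooden tray fixed on the bench, 156 (x) x 200 (y), 20 high, 5 floor and walls; a divider along y, 16 high, parts it into a wide empty compartment on its +x side and a narrow one on its -x side with two other slips (5 and 12 thick, 150 long). Origin: centre of its underside
- tray_empty (a point): centre of the floor of the tray's wide empty compartment (inside 90 along the tray's x, 190 along its y), 5 above the bench, 28 along the tray's +x from its origin; its axes are the tray's
- tub: empty white plastic tub, round, 104 across the rim, 55 high. Origin: centre of its underside. A bystander

How it is judged:
By the outcome, as a careful person would: the job done as asked, in the order asked, and still so for the second after the job is handed in, with the robot touching nothing.
It also fails if it takes over 43 s, if anything falls off the work surface, if the arm or the gripper's body presses on something with over 40 N, if the wrist force passes 120 N, or if a joint passes its speed limit or range.

## Working session

There is one attempt and no reset: what is moved stays moved. The work goes in short steps, Python scripts to look and compute and a shell command to move; the robot and the scene stay as the last step left them, time stands still between calls to the robot, and variables do not carry over. Pictures are saved under pics/ and viewed, at most 12 in all, crops included, and the job is handed in when it is done.

```bash
ls; mkdir -p pics
python3 - <<'E'
from rig import r, vision, sign_off
import cv2
for n in("top","side"):
    cv2.imwrite(f"pics/{n}0.png",vision.grab_frame(n)[:,:,::-1]);print(n,vision.camera_params(n))
print(r.sense(),r.nose_length)
E
```

```text
pics
rig.py
steer.py
top {'fx': 604.4393209690226, 'fy': 604.4393209690226, 'cx': 322.36077550622036, 'cy': 249.67397070388145, 'rvec': array([ 2.19875918, -2.14791861,  0.07770224]), 'tvec': array([ -11.28623607,  578.34252172, 1051.23358159])}
side {'fx': 464.2740847350276, 'fy': 464.2740847350276, 'cx': 323.0292964822468, 'cy': 240.89026812221414, 'rvec': array([ 2.34664826, -0.67614259,  0.25723791]), 'tvec': array([-467.5403149 ,  266.85215456,  745.85627709])}
{'clock': 0.1, 'qpos': array([ 1.18359808e+00,  3.53542370e-01,  1.63407253e+00,  4.01913566e-05,
        1.15520628e+00, -2.39000005e-03]), 'qvel': array([ 0.00071641, -0.00170253, -0.00056769,  0.00102567,  0.00100806,
       -0.00064239]), 'joint_efforts': array([ 1.61135518e-03, -6.06353974e+01, -3.42821646e+01, -2.68783941e-05,
        3.92328817e-03, -2.20395469e-05]), 'eef_pos': array([234.44266045, 578.92314119, 252.65408716]), 'tcp_rot': array([-3.14036422e+00, -3.96863060e-05,  2.75676813e+00]), 'contact_force': array([-0.46433902, -0.16820345, -0.29392908]), 'wrist_torque': array([-0.063702  , -0.0041801 , -0.00600671]), 'grasp_force': 0.0, 'opening': 1.0025227960607} 22.0
```

View pics/top0.png

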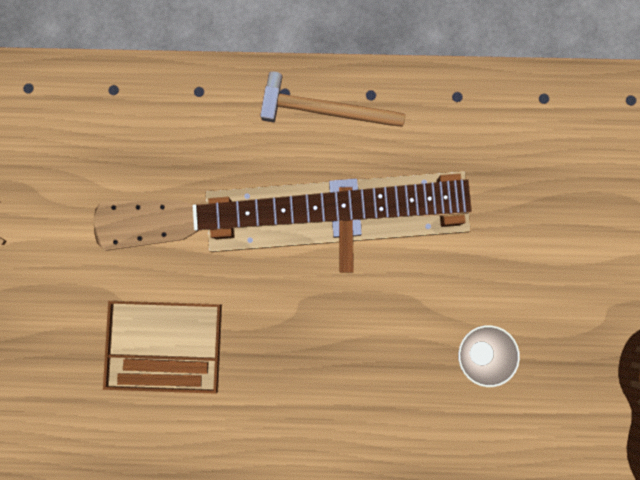

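View pics/side0.png

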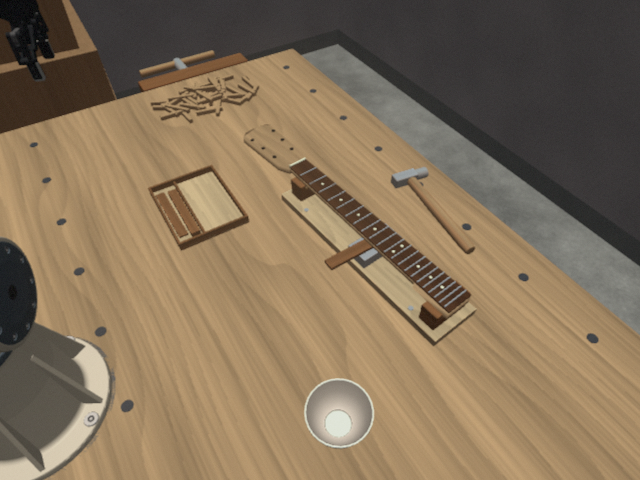

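The top view shows the slip below the neck from about (346,235) to its near end at (346,272). The tray spans (105,302) to (221,392) with its wide compartment on top, and the tub is at (489,356). The side view agrees, with the arm at the left edge. Next I'll measure slip, neck and tray.

```bash
cat > h.py <<'E'
import numpy as np, cv2
from rig import r, vision, sign_off
def cast(n,uv,z):
    c=vision.camera_params(n);R=cv2.Rodrigues(c["rvec"])[0];t=np.array(c["tvec"])
    uv=np.atleast_2d(np.float64(uv));d=np.c_[(uv[:,0]-c["cx"])/c["fx"],(uv[:,1]-c["cy"])/c["fy"],np.ones(len(uv))]@R
    o=-R.T@t
    return (o+d*((z-o[2])/d[:,2])[:,None])[:,:2]
def proj(n,p):
    c=vision.camera_params(n);K=np.array([[c["fx"],0,c["cx"]],[0,c["fy"],c["cy"]],[0,0,1]])
    return cv2.projectPoints(np.float64(p).reshape(-1,1,3),c["rvec"],c["tvec"],K,None)[0].reshape(-1,2)
E
python3 - <<'E'
from h import *
im=cv2.imread("pics/top0.png");hsv=cv2.cvtColor(im,cv2.COLOR_BGR2HSV)
for p in [(260,346),(225,346),(340,160),(306,160),(366,165),(280,346),(260,335),(190,345),(182,340)]:print(p,hsv[p])
c=np.hstack([cv2.resize(im[175:285,300:400],None,fx=4,fy=4,interpolation=0),cv2.resize(im[295:400,100:200],None,fx=4,fy=4,interpolation=0)[:420].copy() if 0 else cv2.resize(im[295:405,95:195],None,fx=4,fy=4,interpolation=0)])
cv2.imwrite("pics/crop1.png",c)
s=cv2.imread("pics/side0.png")
cv2.imwrite("pics/crop2.png",cv2.resize(s[220:290,310:410],None,fx=7,fy=7,interpolation=0))
E
```

```text
(260, 346) [ 12 162 123]
(225, 346) [ 11 152 119]
(340, 160) [ 19  77 220]
(306, 160) [ 17  82 208]
(366, 165) [ 12 157 133]
(280, 346) [ 17 104 197]
(260, 335) [ 16 109 194]
(190, 345) [ 11 172 113]
(182, 340) [111  52 197]
```

View pics/crop1.png

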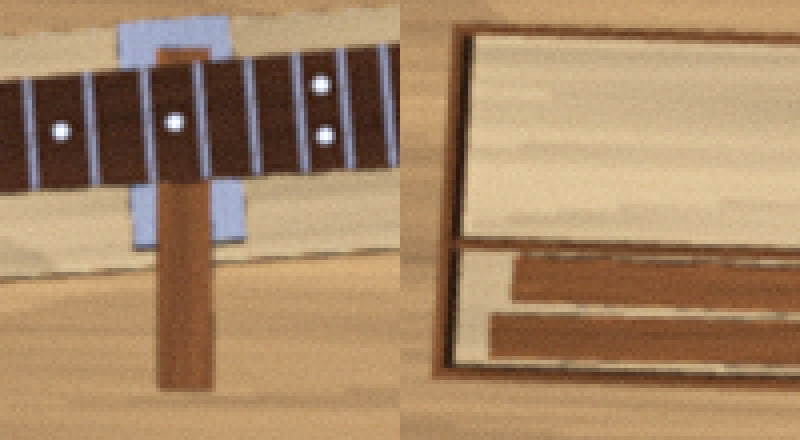

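View pics/crop2.png

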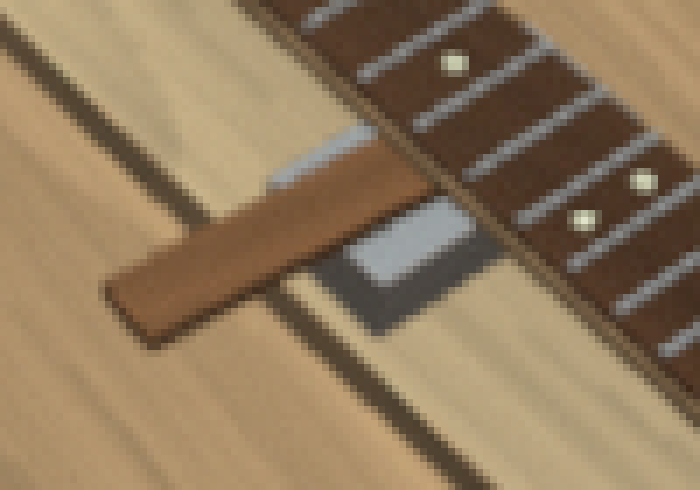

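The crops show the slip's near part in clear view (top pixels x 339–353, y 220–272) with a stub past the neck at y≈187–190. It is turned a few degrees relative to the neck and block. The compartment is free.

Run:
```python
from h import *
im=cv2.imread("pics/top0.png");h=cv2.cvtColor(im,cv2.COLOR_BGR2HSV).astype(int)
m=((h[:,:,0]<15)&(h[:,:,1]>125)&(h[:,:,2]<165)&(h[:,:,2]>85)).astype(np.uint8)
L=[];Rr=[]
g=im[:,:,1].astype(float)
for v in range(240,269):   # sub-pixel edges by half-level crossing
    row=g[v];lo=np.median(row[342:351]);
    a=row[328:346];hi=np.median(row[326:335]);i=np.where(a<(hi+lo)/2)[0][0]+328;t=(hi+lo)/2;L.append((i-1+(row[i-1]-t)/(row[i-1]-row[i]),v))
    hi=np.median(row[358:366]);t=(hi+lo)/2;i=np.where(row[346:364]>t)[0][0]+346;Rr.append((i-1+(t-row[i-1])/(row[i]-row[i-1]),v))
def line(P):
    P=cast("top",P,51);vx,vy,x,y=cv2.fitLine(np.float32(P),cv2.DIST_HUBER,0,.01,.01).ravel();return np.array([x,y]),np.array([vx,vy])*np.sign(vx)
pl,dl=line(L);pr,dr=line(Rr);d=(dl+dr);d/=np.linalg.norm(d);n=np.array([-d[1],d[0]])
print("dirs",np.arctan2(dl[1],dl[0]),np.arctan2(dr[1],dr[0]),"width",(pl-pr)@n)
col=g[:,342:351].mean(1);lo=col[262:268].mean();hi=col[276:282].mean();t=(lo+hi)/2;i=262+np.where(col[262:282]>t)[0][0];ve=i-1+(t-col[i-1])/(col[i]-col[i-1])
e=cast("top",[346.5,ve],51)[0];mid=(pl+pr)/2;end=mid+d*((e-mid)@d)
print("near end",end,"far end",end+150*d,"yaw",np.arctan2(d[1],d[0]))
# far edge check
col=g[183:192,343:349].mean(1);print("far edge col",col.round(), "proj far end",proj("top",[*(end+150*d),51]))
# side view check
c=[end+12*n,end-12*n]
print("side proj of near corners",proj("side",[[*q,51] for q in c]), "observed ~ (325.2,261.5),(331.8,268.5)")
# tray
hs=h; mt=((hs[:,:,0]<15)&(hs[:,:,1]>120)&(hs[:,:,2]<150)).astype(np.uint8);mt[:295]=0;mt[400:]=0;mt[:,:95]=0;mt[:,230:]=0
cs=max(cv2.findContours(mt,cv2.RETR_EXTERNAL,cv2.CHAIN_APPROX_NONE)[0],key=cv2.contourArea)
hull=cv2.convexHull(cs);q=cv2.approxPolyDP(hull,6,True).reshape(-1,2);W=cast("top",q,20);print(q,W.round(1))
b=cv2.minAreaRect(np.float32(cast("top",cs.reshape(-1,2),20)));print("tray",b)
# neck nut (white) and heel 
mn=cv2.inRange(cv2.cvtColor(im,cv2.COLOR_BGR2HSV),(0,0,210),(180,45,255));mn[:195]=0;mn[240:]=0;mn[:,:185]=0;mn[:,205:]=0
ys,xs=np.where(mn);print("nut",cast("top",[[xs.mean(),ys.mean()]],76),len(xs))
dk=cv2.inRange(cv2.cvtColor(im,cv2.COLOR_BGR2HSV),(0,60,20),(15,255,85));cs=max(cv2.findContours(dk[:250],0,1)[0],key=cv2.contourArea)
print("dark box px",cv2.minAreaRect(cs))
```

```text
dirs 0.020354023 0.03535312 width 24.920918
near end [537.61346058 -39.74233949] far end [687.55527881 -35.56484401] yaw 0.02785357
far edge col [167. 168. 168. 144. 100.  80.  81.  74.  60.] proj far end [[345.3007661  186.71783493]]
side proj of near corners [[324.07262301 259.85710291]
 [331.23091761 268.20264587]] observed ~ (325.2,261.5),(331.8,268.5)
[[108 301]
 [221 305]
 [217 391]
 [103 389]] [[478.4 381.5]
 [476.1 179.8]
 [325.8 181.2]
 [324.1 382.1]]
tray ((401.11614990234375, 281.2223205566406), (203.70257568359375, 156.2587127685547), 89.83001708984375)
nut [[625.25918759 220.85989349]] 74
dark box px ((226.80780029296875, 219.20701599121094), (20.16546630859375, 40.62192153930664), 8.365886688232422)
```

The rows are not in the units I measure in: shifts go in shares of 300 mm and turns go in shares of 4 rad. I convert before sending: -0.103 rad is -0.0258.

```bash
python3 steer.py '[[0, 0, -0.0258, 0, 0, 0, 1], [0, 0, -0.0258, 0, 0, 0, 1], [0, 0, -0.0258, 0, 0, 0, 1], [0, 0, -0.0258, 0, 0, 0, 1]]' 40
for i in 1 2 3 4; do python3 steer.py '[[0, 0, 0, -0.05, -0.1033, 0, 0.7], [0, 0, 0, -0.05, -0.1033, 0, 0.7], [0, 0, 0, -0.05, -0.1033, 0, 0.7], [0, 0, 0, -0.05, -0.1033, 0, 0.7], [0, 0, 0, -0.05, -0.1033, 0, 0.7]]'; done
```

```text
clock: 0.43
eef_pos: [234.5, 579.0, 252.8]
tcp_rot: [-3.141, -0.0, -3.109]
contact_force: [0.2, 0.6, -0.7]
opening: 1.004
grasp_force: 0.0
clock: 0.85
eef_pos: [314.0, 424.8, 253.0]
tcp_rot: [-3.141, -0.0, -3.114]
contact_force: [1.5, 0.1, 0.9]
opening: 0.7
grasp_force: 0.0
clock: 1.27
eef_pos: [393.2, 271.8, 253.2]
tcp_rot: [-3.141, -0.0, -3.114]
contact_force: [1.6, 0.8, 0.4]
opening: 0.7
grasp_force: 0.0
clock: 1.68
eef_pos: [472.4, 118.9, 253.2]
tcp_rot: [-3.142, -0.0, -3.114]
contact_force: [0.4, 0.4, -0.4]
opening: 0.699
grasp_force: 0.0
clock: 2.1
eef_pos: [551.7, -34.1, 253.1]
tcp_rot: [3.142, -0.0, -3.115]
contact_force: [0.7, 0.9, 0.4]
opening: 0.698
grasp_force: 0.0
```

Converted, 35 mm is 0.1167, 30 mm is 0.1.

```bash
python3 steer.py '[[0, 0, 0, 0, -0.0173, 0.1, 0.55], [0, 0, 0, 0, 0, 0.1167, 0.55], [0, 0, 0, 0, 0, 0.1167, 0.55], [0, 0, 0, 0, 0, 0.1167, 0.55], [0, 0, 0, 0, 0, 0.0667, 0.55]]'; python3 steer.py '[[0, 0, 0, 0, 0, 0.04, 0.55], [0, 0, 0, 0, 0, 0, 0.55], [0, 0, 0, 0, 0, 0, 0.55]]'
python3 - <<'E'
from h import *
t=vision.grab_frame("top")[:,:,::-1];s=vision.grab_frame("side")[:,:,::-1]
cv2.imwrite("pics/t1.png",t);cv2.imwrite("pics/s1.png",s)
cv2.imwrite("pics/c3.png",cv2.resize(s[170:290,270:430],None,fx=5,fy=5,interpolation=0))
S=r.sense();p=S["eef_pos"];print(p,S["tcp_rot"],proj("side",[p+[0,0,-22]]),proj("top",[p]))
E
```

```text
clock: 2.52
eef_pos: [549.3, -37.6, 94.7]
tcp_rot: [3.141, -0.004, -3.115]
contact_force: [-0.8, 0.2, -0.7]
opening: 0.553
grasp_force: 0.0
clock: 2.77
eef_pos: [551.6, -37.5, 86.4]
tcp_rot: [3.142, -0.001, -3.114]
contact_force: [0.9, -0.9, 1.6]
opening: 0.549
grasp_force: 0.0
[552.67125085 -37.56246181  87.77272538] [-3.14137983e+00  2.34413824e-03 -3.11438273e+00] [[333.85316953 254.98510558]] [[345.4267735  262.43091893]]
```

View pics/c3.png

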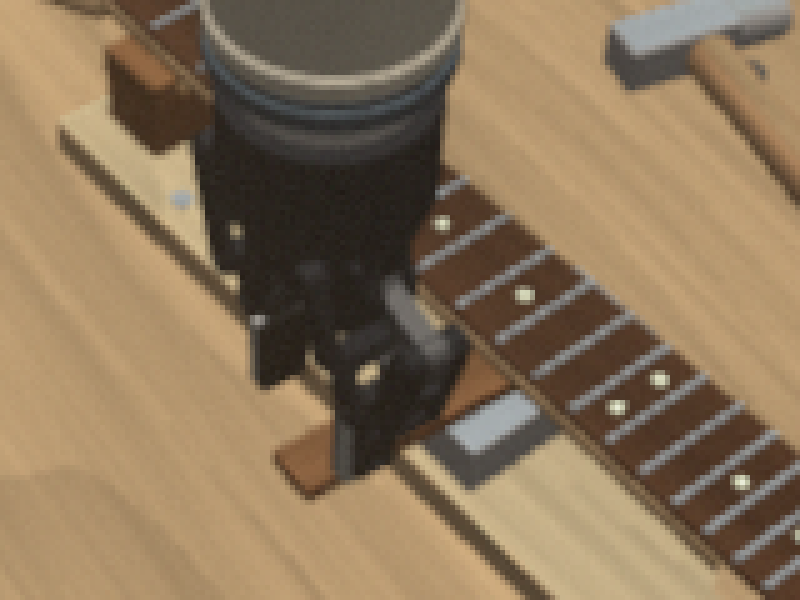

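Run:
```python
from h import *
p=r.sense()["eef_pos"]
for dz in(22,19):
    a=cast("side",[[339,265.6],[322.4,247.6]],p[2]-dz);print(dz,a,a.mean(0),"tcp",p)
print("slip corners via side",cast("side",[[325.1,261.4],[331.6,267.9]],51))
```

```text
22 [[546.92834623 -63.70283168]
 [544.12772057 -10.83401282]] [545.5280334  -37.26842225] tcp [552.67125085 -37.56246181  87.77272538]
19 [[545.560692   -65.61033808]
 [542.77254097 -12.97700928]] [544.16661649 -39.29367368] tcp [552.67125085 -37.56246181  87.77272538]
slip corners via side [[536.92957639 -31.93907417]
 [538.92040285 -51.50468214]]
```

Converted, 12 mm is 0.04, -2.3 mm is -0.0077.

```bash
python3 steer.py '[[0, 0, 0, 0, -0.0077, 0.04, 0.55], [0, 0, 0, 0, 0, 0.04, 0.55], [0, 0, 0, 0, 0, 0, 0.55], [0, 0, 0, 0, 0, 0, 0.45], [0, 0, 0, 0, 0, 0, 0.4]]'; python3 steer.py '[[0, 0, 0, 0, 0, 0, 0.4]]' 20
```

```text
clock: 3.28
eef_pos: [551.4, -39.8, 62.1]
tcp_rot: [3.142, -0.001, -3.114]
contact_force: [0.7, -0.3, -0.1]
opening: 0.403
grasp_force: 0.0
clock: 3.37
eef_pos: [551.8, -39.8, 62.5]
tcp_rot: [-3.142, 0.0, -3.114]
contact_force: [-0.3, -0.5, 0.5]
opening: 0.397
grasp_force: 0.0
```

```bash
python3 steer.py '[[0, 0, 0, 0, 0, 0, 0.34], [0, 0, 0, 0, 0, 0, 0.34]]'; python3 steer.py '[[0, 0, 0, 0, 0, 0, 0.315], [0, 0, 0, 0, 0, 0, 0.315]]';python3 steer.py '[[0, 0, 0, 0, 0, 0, 0.3], [0, 0, 0, 0, 0, 0, 0.3]]'
python3 - <<'E'
from h import *
t=vision.grab_frame("top")[:,:,::-1];s=vision.grab_frame("side")[:,:,::-1]
cv2.imwrite("pics/t2.png",t)
cv2.imwrite("pics/c4.png",cv2.resize(s[220:290,290:390],None,fx=8,fy=8,interpolation=0))
E
```

```text
clock: 3.53
eef_pos: [551.8, -39.8, 62.6]
tcp_rot: [-3.142, 0.001, -3.114]
contact_force: [-0.4, 0.7, 0.7]
opening: 0.337
grasp_force: 0.0
clock: 3.7
eef_pos: [551.7, -39.8, 62.5]
tcp_rot: [-3.142, 0.0, -3.114]
contact_force: [0.5, -0.1, -0.4]
opening: 0.316
grasp_force: 0.0
clock: 3.87
eef_pos: [551.6, -39.8, 62.3]
tcp_rot: [-3.142, 0.0, -3.114]
contact_force: [-0.1, 0.5, -0.3]
opening: 0.302
grasp_force: 0.0
```

View pics/c4.png

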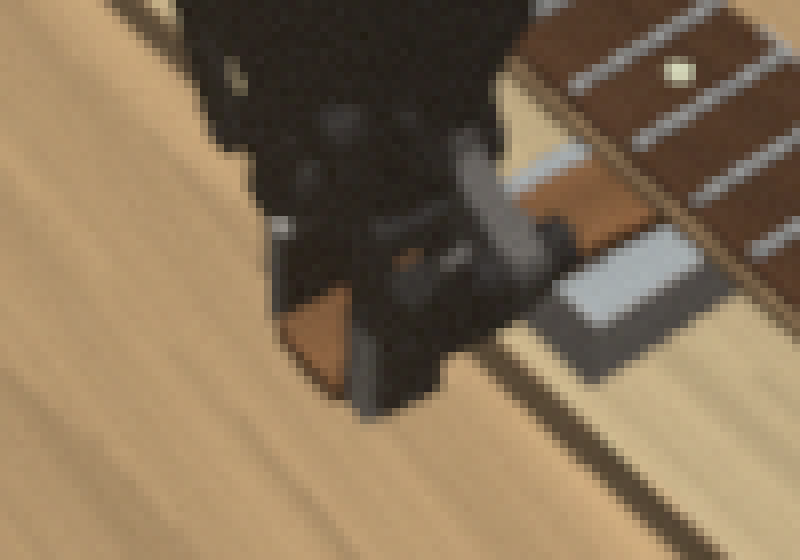

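The slip end sits evenly between the pads. The near pad's tip at crop (360,418) is about 1–2 mm below the slip's underside at (345,402), so I'll raise 2 mm and then close gently.

Converted, -2 mm is -0.0067.

```bash
python3 steer.py '[[0, 0, 0, 0, 0, -0.0067, 0.3], [0, 0, 0, 0, 0, 0, 0.3]]'; python3 steer.py '[[0, 0, 0, 0, 0, 0, 0.285], [0, 0, 0, 0, 0, 0, 0.285]]' 20; python3 steer.py '[[0, 0, 0, 0, 0, 0, 0.27], [0, 0, 0, 0, 0, 0, 0.27]]';python3 steer.py '[[0, 0, 0, 0, 0, 0, 0.25], [0, 0, 0, 0, 0, 0, 0.25]]'
```

```text
clock: 4.13
eef_pos: [551.7, -39.8, 64.6]
tcp_rot: [-3.142, 0.0, -3.114]
contact_force: [0.3, 0.7, 0.0]
opening: 0.3
grasp_force: 0.0
clock: 4.3
eef_pos: [551.6, -39.8, 64.4]
tcp_rot: [-3.142, 0.0, -3.114]
contact_force: [-0.3, 0.4, 0.3]
opening: 0.286
grasp_force: 0.0
clock: 4.47
eef_pos: [551.6, -39.8, 64.4]
tcp_rot: [-3.142, 0.0, -3.114]
contact_force: [-0.5, 0.0, 2.0]
opening: 0.273
grasp_force: 17.5
clock: 4.63
eef_pos: [551.6, -39.8, 64.4]
tcp_rot: [-3.142, 0.0, -3.114]
contact_force: [-0.4, 0.9, 3.5]
opening: 0.272
grasp_force: 20.5
```

Converted, -0.2 mm is -0.0007.

```bash
python3 steer.py '[[0, 0, 0, 0, 0, -0.0007, 0.2], [0, 0, 0, 0, 0, 0, 0.2]]' 35;python3 steer.py '[[0, 0, 0, 0, 0, -0.0007, 0.2], [0, 0, 0, 0, 0, 0, 0.2]]'
```

```text
clock: 4.8
eef_pos: [551.6, -39.8, 64.5]
tcp_rot: [3.142, 0.0, -3.114]
contact_force: [-0.3, 0.7, 2.5]
opening: 0.271
grasp_force: 38.9
clock: 4.97
eef_pos: [551.6, -39.8, 64.5]
tcp_rot: [3.142, 0.0, -3.114]
contact_force: [0.4, 0.7, 0.7]
opening: 0.271
grasp_force: 38.6
```

Converted, 3 mm is 0.01, 2 mm is 0.0067.

```bash
python3 steer.py '[[0, 0, 0, 0.0033, 0, 0, 0.2], [0, 0, 0, 0.0067, 0, 0, 0.2], [0, 0, 0, 0.01, 0, 0, 0.2]]'; python3 steer.py '[[0, 0, 0, 0.0133, 0, 0, 0.2], [0, 0, 0, 0.0133, 0, 0, 0.2], [0, 0, 0, 0.0133, 0, 0, 0.2], [0, 0, 0, 0.0133, 0, 0, 0.2], [0, 0, 0, 0.0133, 0, 0, 0.2]]'
```

```text
clock: 5.22
eef_pos: [545.8, -40.0, 64.6]
tcp_rot: [-3.142, 0.001, -3.114]
contact_force: [1.9, -0.1, -2.2]
opening: 0.268
grasp_force: 38.4
clock: 5.63
eef_pos: [525.0, -40.5, 64.7]
tcp_rot: [-3.142, -0.0, -3.114]
contact_force: [0.8, -0.4, -0.6]
opening: 0.265
grasp_force: 38.5
```

Converted, 6 mm is 0.02, 5 mm is 0.0167.

```bash
python3 steer.py '[[0, 0, 0, 0.0167, 0, 0, 0.2], [0, 0, 0, 0.02, 0, 0, 0.2], [0, 0, 0, 0.02, 0, 0, 0.2], [0, 0, 0, 0.02, 0, 0, 0.2], [0, 0, 0, 0.02, 0, 0, 0.2]]'; python3 steer.py '[[0, 0, 0, 0.02, 0, 0, 0.2], [0, 0, 0, 0.02, 0, 0, 0.2], [0, 0, 0, 0.02, 0, 0, 0.2], [0, 0, 0, 0.02, 0, 0, 0.2], [0, 0, 0, 0, 0, 0, 0.2]]'
python3 - <<'E'
from h import *
s=vision.grab_frame("side")[:,:,::-1];t=vision.grab_frame("top")[:,:,::-1]
cv2.imwrite("pics/t3.png",t)
cv2.imwrite("pics/c5.png",np.hstack([cv2.resize(s[210:300,280:380],None,fx=4,fy=4,interpolation=0),cv2.resize(t[190:280,300:400],None,fx=4,fy=4,interpolation=0)]))
E
```

```text
clock: 6.05
eef_pos: [495.5, -41.3, 64.6]
tcp_rot: [3.142, -0.001, -3.114]
contact_force: [0.4, -0.8, -0.5]
opening: 0.263
grasp_force: 38.6
clock: 6.47
eef_pos: [471.0, -41.9, 64.5]
tcp_rot: [3.141, -0.002, -3.114]
contact_force: [-0.9, -0.3, -0.0]
opening: 0.265
grasp_force: 38.6
```

View pics/c5.png

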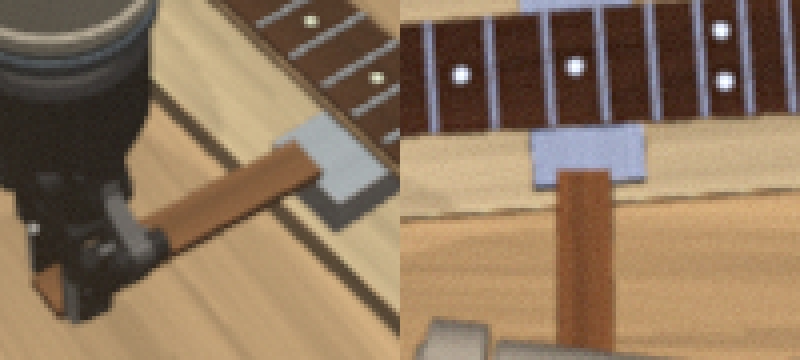

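The slip is clear of the neck: its far end is on the block at about (346,232) in the top view, still held squarely, and the neck looks unmoved. Next come a little more pull, the lift, the turn and the carry.

Converted, -20 mm is -0.0667, -15 mm is -0.05.

```bash
python3 steer.py '[[0, 0, 0, 0.0167, 0, 0, 0.2], [0, 0, 0, 0.0167, 0, -0.0067, 0.2], [0, 0, 0, 0.0067, 0, -0.0267, 0.2], [0, 0, 0, 0, 0, -0.05, 0.2], [0, 0, 0, 0, 0, -0.0667, 0.2]]'; python3 steer.py '[[0, 0, 0, 0, 0, -0.05, 0.2], [0, 0, 0, 0, 0, -0.0333, 0.2], [0, 0, 0.0125, 0, 0, 0, 0.2], [0, 0, 0.025, 0, 0, 0, 0.2], [0, 0, 0.03, 0, 0, 0, 0.2]]'
python3 steer.py '[[0, 0, 0.03, 0, 0, 0, 0.2], [0, 0, 0.03, 0, 0, 0, 0.2], [0, 0, 0.03, 0, 0, 0, 0.2], [0, 0, 0.03, 0, 0, 0, 0.2], [0, 0, 0.03, 0, 0, 0, 0.2]]'
python3 steer.py '[[0, 0, 0.03, 0, 0, 0, 0.2], [0, 0, 0.03, 0, 0, 0, 0.2], [0, 0, 0.03, 0, 0, 0, 0.2], [0, 0, 0.03, 0, 0, 0, 0.2], [0, 0, 0.03, 0, 0, 0, 0.2]]'
python3 steer.py '[[0, 0, 0.0225, 0, 0, 0, 0.2], [0, 0, 0.0095, 0, 0, 0, 0.2], [0, 0, 0, 0.0333, -0.0033, 0, 0.2], [0, 0, 0, 0.0667, -0.0033, 0, 0.2], [0, 0, 0, 0.0933, -0.01, 0, 0.2]]'
python3 steer.py '[[0, 0, 0, 0.0933, -0.01, 0, 0.2], [0, 0, 0, 0.0933, -0.01, 0, 0.2], [0, 0, 0, 0.0933, -0.01, 0, 0.2], [0, 0, 0, 0.0933, -0.01, 0, 0.2], [0, 0, 0, 0.0933, -0.01, 0, 0.2]]'
python3 steer.py '[[0, 0, 0, 0.0933, -0.01, 0, 0.2], [0, 0, 0, 0.0933, -0.01, 0, 0.2], [0, 0, 0, 0.0933, -0.01, 0, 0.2], [0, 0, 0, 0.0933, -0.01, 0, 0.2], [0, 0, 0, 0.0667, 0, 0, 0.2]]'
python3 steer.py '[[0, 0, 0, 0.05, 0, 0, 0.2], [0, 0, 0, 0.0333, 0, 0, 0.2], [0, 0, 0, 0, 0, 0, 0.2], [0, 0, 0, 0, 0, 0, 0.2]]'
python3 - <<'E'
from h import *
t=vision.grab_frame("top")[:,:,::-1];s=vision.grab_frame("side")[:,:,::-1]
a=cv2.imread("pics/top0.png")[195:250,90:330];b=t[195:250,90:330];print("neck shift px",cv2.phaseCorrelate(np.float32(a[...,1]),np.float32(b[...,1])))
a=cv2.imread("pics/top0.png")[170:235,365:480];b=t[170:235,365:480];print(cv2.phaseCorrelate(np.float32(a[...,1]),np.float32(b[...,1])))
cv2.imwrite("pics/t4.png",t);cv2.imwrite("pics/s4.png",s)
cv2.imwrite("pics/c6.png",np.hstack([cv2.resize(t[280:420,60:260],None,fx=2,fy=2),cv2.resize(s[140:280,110:310],None,fx=2,fy=2)]))
E
```

```text
clock: 6.98
eef_pos: [459.3, -42.2, 109.7]
tcp_rot: [3.141, -0.003, -3.114]
contact_force: [0.4, 0.2, -0.4]
opening: 0.271
grasp_force: 38.5
clock: 7.4
eef_pos: [460.5, -42.3, 135.3]
tcp_rot: [3.142, 0.001, 2.894]
contact_force: [-0.1, 0.0, -0.0]
opening: 0.265
grasp_force: 38.6
clock: 7.82
eef_pos: [460.4, -42.3, 134.9]
tcp_rot: [-3.142, -0.0, 2.293]
contact_force: [0.1, 0.5, 0.6]
opening: 0.265
grasp_force: 38.6
clock: 8.23
eef_pos: [460.4, -42.3, 134.9]
tcp_rot: [-3.141, -0.0, 1.693]
contact_force: [0.6, 0.8, 0.2]
opening: 0.263
grasp_force: 38.6
clock: 8.65
eef_pos: [455.7, 15.9, 134.9]
tcp_rot: [3.141, 0.0, 1.57]
contact_force: [1.0, 0.3, -0.1]
opening: 0.267
grasp_force: 38.5
clock: 9.07
eef_pos: [439.8, 157.6, 134.9]
tcp_rot: [-3.142, -0.0, 1.573]
contact_force: [0.6, -0.8, 0.1]
opening: 0.269
grasp_force: 38.6
clock: 9.48
eef_pos: [427.4, 290.3, 134.9]
tcp_rot: [-3.142, -0.001, 1.573]
contact_force: [0.5, -0.4, 0.3]
opening: 0.266
grasp_force: 38.5
clock: 9.82
eef_pos: [428.3, 312.4, 134.5]
tcp_rot: [-3.141, 0.001, 1.572]
contact_force: [-0.2, -0.6, -0.8]
opening: 0.268
grasp_force: 38.6
neck shift px ((0.020940382994851348, 0.21462068916473598), 0.9786066638098823)
((0.014273201171484118, 1.0633019918899933), 0.828448047461333)
```

View pics/c6.png

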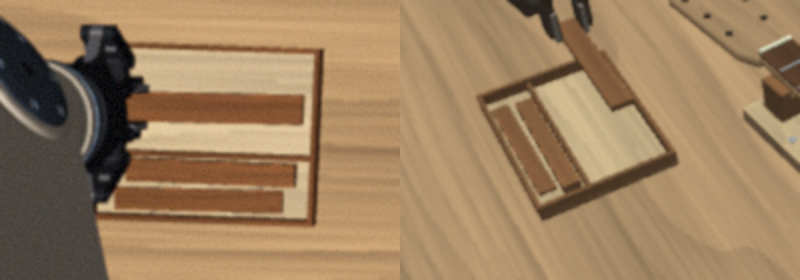

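The slip hangs level and centred over the wide compartment. Before lowering it, I'll check whether the neck moved.

Run:
```python
from h import *
def dots(f):
    im=cv2.imread(f);g=cv2.cvtColor(im,cv2.COLOR_BGR2GRAY).astype(float);o=[]
    for u,v in[(247,213),(283,210),(315,207.5),(343.5,205.5),(380,196),(381,209),(411,200),(429.5,198),(445.5,197)]:
        u,v=int(u),int(v);w=np.clip(g[v-4:v+6,u-4:u+5]-175,0,None);s=w.sum()
        yy,xx=np.mgrid[v-4:v+6,u-4:u+5];o.append(((w*xx).sum()/s,(w*yy).sum()/s))
    return np.array(o)
a=dots("pics/top0.png")
for f in("t1","t2","t3","t4"):print(f,np.nan_to_num(dots(f"pics/{f}.png")-a).round(2).tolist())
```

```text
t1 [[-0.0, 0.02], [0.01, -0.01], [-2.0, 2.82], [0.05, -0.16], [-0.0, 0.01], [0.01, -0.02], [0.0, 0.0], [0.01, 0.03], [-0.02, 0.01]]
t2 [[-0.02, 0.01], [0.01, -0.02], [-0.1, 4.05], [0.02, -0.01], [0.0, -0.02], [-0.0, 0.01], [-0.02, 0.01], [-0.0, 0.01], [-0.02, -0.01]]
t3 [[0.22, 0.39], [0.05, 0.63], [0.04, 0.9], [0.18, 1.0], [-0.05, 1.33], [-0.06, 1.51], [0.1, 1.51], [0.15, 1.97], [0.28, 2.1]]
t4 [[0.22, 0.38], [0.06, 0.67], [0.06, 0.86], [0.15, 1.01], [-0.04, 1.3], [-0.04, 1.53], [0.05, 1.51], [0.14, 1.97], [0.27, 2.09]]
```

The neck was dragged toward the robot, about 0.7 mm near the nut and 3.5 mm at the heel. I'll lay the slip down first and then nudge the neck back.

Converted, 25 mm is 0.0833, 22 mm is 0.0733.

```bash
python3 steer.py '[[0, 0, 0, 0.0333, 0, 0.0333, 0.2], [0, 0, 0, 0.04, 0, 0.0667, 0.2], [0, 0, 0, 0.0233, 0, 0.0833, 0.2], [0, 0, 0, 0, 0, 0.0733, 0.2], [0, 0, 0, 0, 0, 0.05, 0.2]]'; python3 steer.py '[[0, 0, 0, 0, 0, 0.0267, 0.2], [0, 0, 0, 0, 0, 0.0133, 0.2], [0, 0, 0, 0, 0, 0.0067, 0.2], [0, 0, 0, 0, 0, 0, 0.2], [0, 0, 0, 0, 0, 0, 0.2]]'; python3 steer.py '[[0, 0, 0, 0, 0, 0.0033, 0.2], [0, 0, 0, 0, 0, 0, 0.2]]'
```

```text
clock: 10.33
eef_pos: [428.0, 341.3, 40.2]
tcp_rot: [-3.14, 0.001, 1.57]
contact_force: [0.1, -0.5, -0.4]
opening: 0.264
grasp_force: 38.6
clock: 10.75
eef_pos: [429.1, 342.0, 29.4]
tcp_rot: [3.141, -0.001, 1.571]
contact_force: [0.1, -0.4, -0.4]
opening: 0.268
grasp_force: 38.6
clock: 10.92
eef_pos: [429.0, 342.0, 28.3]
tcp_rot: [3.141, -0.001, 1.571]
contact_force: [0.5, -1.4, -0.2]
opening: 0.268
grasp_force: 38.6
```

Converted, 0.7 mm is 0.0023.

```bash
python3 steer.py '[[0, 0, 0, 0, 0, 0.0023, 0.2], [0, 0, 0, 0, 0, 0, 0.2]]'; python3 steer.py '[[0, 0, 0, 0, 0, 0.0017, 0.2], [0, 0, 0, 0, 0, 0, 0.2]]';  python3 steer.py '[[0, 0, 0, 0, 0, 0.0013, 0.2], [0, 0, 0, 0, 0, 0, 0.2]]'
```

```text
clock: 11.08
eef_pos: [428.7, 341.8, 27.2]
tcp_rot: [3.141, -0.0, 1.571]
contact_force: [-0.6, -0.8, 1.1]
opening: 0.267
grasp_force: 38.7
clock: 11.25
eef_pos: [428.7, 341.8, 27.2]
tcp_rot: [3.141, -0.0, 1.571]
contact_force: [-2.0, -0.9, 8.2]
opening: 0.264
grasp_force: 43.6
clock: 11.42
eef_pos: [428.8, 341.8, 27.2]
tcp_rot: [3.141, -0.0, 1.571]
contact_force: [-2.0, -2.7, 14.9]
opening: 0.265
grasp_force: 46.5
```

Converted, -0.8 mm is -0.0027.

```bash
python3 steer.py '[[0, 0, 0, 0, 0, -0.0027, 0.2], [0, 0, 0, 0, 0, 0, 0.2]]'; python3 steer.py '[[0, 0, 0, 0, 0, 0, 0.3], [0, 0, 0, 0, 0, 0, 0.4], [0, 0, 0, 0, 0, 0, 0.45], [0, 0, 0, 0, 0, -0.0167, 0.45], [0, 0, 0, 0, 0, -0.05, 0.45]]';python3 steer.py '[[0, 0, 0, 0, 0, -0.0833, 0.45], [0, 0, 0, 0, 0, -0.1333, 0.3], [0, 0, 0, 0, 0, -0.1333, 0.0], [0, 0, 0, 0, 0, -0.0667, 0.0], [0, 0, 0, 0, 0, 0, 0]]'
python3 - <<'E'
from h import *
t=vision.grab_frame("top")[:,:,::-1];s=vision.grab_frame("side")[:,:,::-1]
cv2.imwrite("pics/t5.png",t);cv2.imwrite("pics/s5.png",s)
cv2.imwrite("pics/c7.png",np.hstack([cv2.resize(t[280:420,60:260],None,fx=2,fy=2),cv2.resize(s[140:280,110:310],None,fx=2,fy=2)]))
# heel geometry: fingerboard near edge at z~76, rows along columns
a=cv2.imread("pics/top0.png");h0=cv2.cvtColor(a,cv2.COLOR_BGR2HSV);h1=cv2.cvtColor(t,cv2.COLOR_BGR2HSV)
def edge(h,u):
    v=h[:,u-2:u+3,2].mean(1); k=[i for i in range(185,235) if v[i]<130 and v[i+1]>=130]; return k[-1] if k else None
for u in(400,410,420,430,435):
    e0,e1=edge(h0,u),edge(h1,u);print(u,e0,e1,cast("top",[u,e1],74)[0].round(1) if e1 else None)
E
```

```text
clock: 11.58
eef_pos: [428.8, 341.9, 27.2]
tcp_rot: [3.141, -0.0, 1.571]
contact_force: [-0.5, 0.6, 1.7]
opening: 0.272
grasp_force: 39.8
clock: 12.0
eef_pos: [427.5, 340.8, 45.6]
tcp_rot: [-3.139, 0.002, 1.571]
contact_force: [0.2, 0.0, 0.1]
opening: 0.452
grasp_force: 0.0
clock: 12.42
eef_pos: [430.9, 343.5, 177.2]
tcp_rot: [3.135, -0.005, 1.571]
contact_force: [-0.1, 0.9, 0.1]
opening: 0.004
grasp_force: 0.0
400 215 218 [ 631.4 -129.1]
410 215 217 [ 633.5 -146.1]
420 215 217 [ 633.8 -163.1]
430 214 216 [ 635.9 -180. ]
435 214 215 [ 637.8 -188.5]
```

View pics/c7.png

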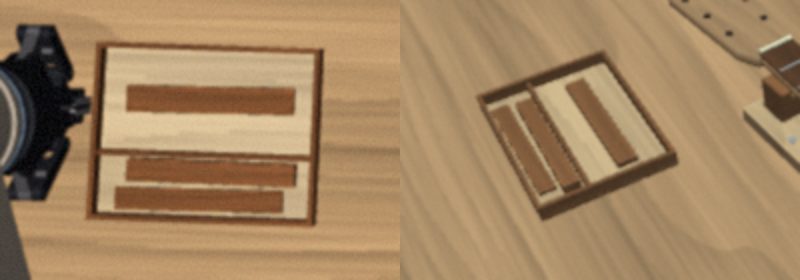

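The slip lies flat in the middle of the wide compartment (top-view pixels x 123–207, y 323–337). Now I'll bring the closed fingers beside the heel to push the neck back.

```bash
python3 steer.py '[[0, 0, 0, -0.0333, 0.01, 0, 0], [0, 0, 0, -0.0667, 0.02, 0, 0], [0, 0, 0, -0.0933, 0.03, 0, 0], [0, 0, 0, -0.0933, 0.03, 0, 0], [0, 0, 0, -0.0933, 0.03, 0, 0]]'
for i in 1 2; do python3 steer.py '[[0, 0, 0, -0.0933, 0.03, 0, 0], [0, 0, 0, -0.0933, 0.03, 0, 0], [0, 0, 0, -0.0933, 0.03, 0, 0], [0, 0, 0, -0.0933, 0.03, 0, 0], [0, 0, 0, -0.0933, 0.03, 0, 0]]'; done
python3 steer.py '[[0, 0, 0, -0.0933, 0.03, 0, 0], [0, 0, 0, -0.0933, 0.03, 0, 0], [0, 0, 0, -0.0933, 0.03, 0, 0], [0, 0, 0, -0.0667, 0, 0, 0], [0, 0, 0, -0.0333, 0, 0, 0]]'
python3 steer.py '[[0, 0, 0, 0, 0, 0.0667, 0], [0, 0, 0, 0, 0, 0.1, 0], [0, 0, 0, 0, 0, 0.0833, 0], [0, 0, 0, 0, 0, 0.04, 0], [0, 0, 0, 0, 0, 0, 0]]'
python3 steer.py '[[0, 0, 0, 0, 0, 0.0167, 0], [0, 0, 0, 0, 0, 0, 0]]'
```

```text
clock: 12.93
eef_pos: [463.7, 225.5, 170.0]
tcp_rot: [-3.138, 0.002, 1.572]
contact_force: [0.6, 0.9, -0.3]
opening: -0.001
grasp_force: 0.0
clock: 13.35
eef_pos: [508.5, 85.4, 170.1]
tcp_rot: [-3.138, 0.001, 1.571]
contact_force: [0.1, 0.6, 0.0]
opening: -0.002
grasp_force: 0.0
clock: 13.77
eef_pos: [553.3, -54.3, 169.9]
tcp_rot: [-3.138, -0.0, 1.571]
contact_force: [1.0, 0.3, -0.1]
opening: 0.004
grasp_force: 0.0
clock: 14.18
eef_pos: [580.4, -169.0, 169.8]
tcp_rot: [-3.138, -0.0, 1.569]
contact_force: [-0.3, -0.3, -0.0]
opening: -0.001
grasp_force: 0.0
clock: 14.6
eef_pos: [578.6, -165.4, 81.2]
tcp_rot: [-3.135, -0.002, 1.571]
contact_force: [-0.7, -0.3, -0.6]
opening: -0.001
grasp_force: 0.0
clock: 14.77
eef_pos: [581.8, -166.2, 80.0]
tcp_rot: [3.141, 0.0, 1.571]
contact_force: [0.1, 0.1, 0.7]
opening: 0.001
grasp_force: 0.0
```

Converted, 10 mm is 0.0333, 8 mm is 0.0267.

```bash
python3 steer.py '[[0, 0, 0, 0, 0.0333, 0, 0], [0, 0, 0, 0, 0.0267, 0, 0], [0, 0, 0, 0, 0.0133, 0, 0], [0, 0, 0, 0, 0, 0, 0], [0, 0, 0, 0, 0, 0, 0]]'
python3 - <<'E'
from h import *
t=vision.grab_frame("top")[:,:,::-1];s=vision.grab_frame("side")[:,:,::-1]
cv2.imwrite("pics/t6.png",t);cv2.imwrite("pics/s6.png",s)
cv2.imwrite("pics/c8.png",np.hstack([cv2.resize(t[170:270,360:480],None,fx=3,fy=3),cv2.resize(s[250:350,360:480],None,fx=3,fy=3)]))
print(r.sense()["eef_pos"])
E
```

```text
clock: 15.18
eef_pos: [604.2, -166.2, 80.2]
tcp_rot: [3.141, 0.0, 1.571]
contact_force: [-0.1, -0.9, 0.2]
opening: 0.004
grasp_force: 0.0
[ 603.40370092 -166.22127219   79.92284303]
```

View pics/c8.png

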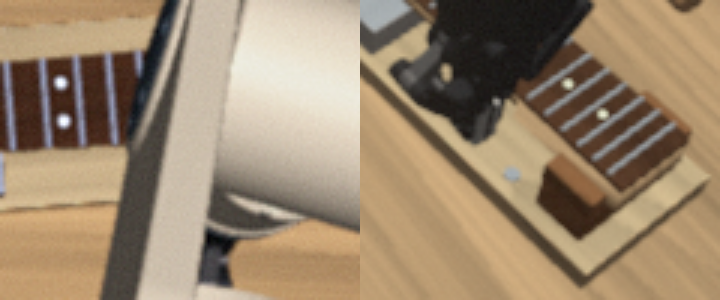

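The fingers stand just short of the neck by the heel rest. The arm hides the heel from above, but the dots at u≤381 stay visible for feedback. I'll approach in small steps.

```bash
cat > d.py <<'E'
from h import *
P=[(247,213),(283,210),(315,207.5),(343.5,205.5),(380,196),(381,209),(411,200),(429.5,198),(445.5,197)]
def dots(im):
    g=cv2.cvtColor(im,cv2.COLOR_BGR2GRAY).astype(float);o=[]
    for u,v in P:
        u,v=int(u),int(v);w=np.clip(g[v-4:v+6,u-4:u+5]-175,0,None);s=w.sum()+1e-9
        yy,xx=np.mgrid[v-4:v+6,u-4:u+5];o.append(((w*xx).sum()/s,(w*yy).sum()/s))
    return np.array(o)
print((dots(np.ascontiguousarray(vision.grab_frame("top")[:,:,::-1]))-dots(cv2.imread("pics/top0.png"))).round(2).tolist())
E
python3 steer.py '[[0, 0, 0, 0, 0.01, 0, 0], [0, 0, 0, 0, 0, 0, 0]]';python3 steer.py '[[0, 0, 0, 0, 0.01, 0, 0], [0, 0, 0, 0, 0, 0, 0]]';python3 steer.py '[[0, 0, 0, 0, 0.0067, 0, 0], [0, 0, 0, 0, 0, 0, 0]]'; python3 d.py
```

```text
clock: 15.45
eef_pos: [606.9, -166.3, 80.0]
tcp_rot: [3.141, 0.0, 1.571]
contact_force: [0.2, 0.2, -0.1]
opening: 0.001
grasp_force: 0.0
clock: 15.62
eef_pos: [610.1, -166.3, 79.9]
tcp_rot: [3.141, 0.0, 1.571]
contact_force: [0.4, 0.6, 0.1]
opening: -0.002
grasp_force: 0.0
clock: 15.78
eef_pos: [612.0, -166.3, 79.9]
tcp_rot: [3.141, 0.0, 1.571]
contact_force: [-0.8, 0.1, -1.0]
opening: 0.002
grasp_force: 0.0
[[0.22, 0.39], [0.06, 0.64], [0.05, 0.88], [0.19, 1.0], [-0.04, 1.31], [-0.05, 1.53], [-0.3, -2.61], [-0.36, 0.31], [-0.03, 0.37]]
```

Converted, 2 mm is 0.0067.

```bash
python3 steer.py '[[0, 0, 0, 0, 0.0067, 0, 0], [0, 0, 0, 0, 0, 0, 0]]';python3 steer.py '[[0, 0, 0, 0, 0.0067, 0, 0], [0, 0, 0, 0, 0, 0, 0]]';python3 steer.py '[[0, 0, 0, 0, 0.0067, 0, 0], [0, 0, 0, 0, 0, 0, 0]]'; python3 d.py
```

```text
clock: 16.0
eef_pos: [613.9, -166.3, 79.9]
tcp_rot: [3.141, 0.0, 1.571]
contact_force: [-0.5, -0.3, -0.3]
opening: 0.0
grasp_force: 0.0
clock: 16.17
eef_pos: [615.9, -166.3, 79.9]
tcp_rot: [3.141, 0.0, 1.571]
contact_force: [-0.2, 0.0, 0.2]
opening: -0.001
grasp_force: 0.0
clock: 16.33
eef_pos: [618.0, -166.3, 79.9]
tcp_rot: [3.141, 0.0, 1.571]
contact_force: [-0.2, 0.7, -0.6]
opening: 0.004
grasp_force: 0.0
[[0.24, 0.38], [0.03, 0.65], [0.04, 0.87], [0.17, 1.0], [-0.02, 1.32], [-0.05, 1.54], [-411.3, -199.61], [-0.83, 0.24], [0.02, 0.21]]
```

Converted, 2 mm is 0.0067.

```bash
python3 steer.py '[[0, 0, 0, 0, 0.0067, 0, 0], [0, 0, 0, 0, 0, 0, 0]]';python3 steer.py '[[0, 0, 0, 0, 0.0067, 0, 0], [0, 0, 0, 0, 0, 0, 0]]';python3 d.py; python3 steer.py '[[0, 0, 0, 0, 0.0033, 0, 0], [0, 0, 0, 0, 0, 0, 0]]'; python3 d.py
```

```text
clock: 16.55
eef_pos: [620.0, -166.3, 79.9]
tcp_rot: [3.141, 0.0, 1.571]
contact_force: [0.6, -0.6, 0.2]
opening: -0.005
grasp_force: 0.0
clock: 16.72
eef_pos: [621.6, -166.3, 79.8]
tcp_rot: [-3.141, -0.0, 1.571]
contact_force: [-0.7, 0.3, -0.9]
opening: -0.003
grasp_force: 0.5
[[0.18, 0.32], [0.02, 0.49], [0.12, 0.7], [0.17, 0.99], [0.01, 1.16], [-0.02, 1.37], [-411.3, -199.61], [-1.11, 0.25], [0.1, -0.04]]
clock: 16.93
eef_pos: [622.2, -166.3, 79.7]
tcp_rot: [-3.141, -0.0, 1.571]
contact_force: [-2.3, -0.3, 1.1]
opening: 0.001
grasp_force: 1.2
[[0.12, 0.24], [0.07, 0.37], [0.06, 0.62], [0.07, 0.66], [0.01, 1.01], [-0.0, 0.99], [3.7, 5.39], [-1.17, 0.2], [0.11, -0.14]]
```

Converted, 1 mm is 0.0033.

```bash
python3 steer.py '[[0, 0, 0, 0, 0.0033, 0, 0], [0, 0, 0, 0, 0, 0, 0]]'; python3 d.py; python3 steer.py '[[0, 0, 0, 0, 0.0027, 0, 0], [0, 0, 0, 0, 0, 0, 0]]'; python3 d.py
```

```text
clock: 17.15
eef_pos: [623.5, -166.3, 79.8]
tcp_rot: [-3.141, -0.0, 1.571]
contact_force: [-2.1, 0.3, -0.5]
opening: -0.0
grasp_force: 1.1
[[0.06, -0.04], [0.01, -0.02], [0.1, 0.08], [0.1, -0.0], [-0.1, 0.25], [-0.02, 0.34], [3.7, 4.92], [-1.2, 0.22], [0.13, -0.27]]
clock: 17.37
eef_pos: [624.5, -166.3, 79.8]
tcp_rot: [3.142, -0.0, 1.571]
contact_force: [-3.0, -0.7, 0.4]
opening: -0.0
grasp_force: 1.0
[[0.07, -0.36], [0.05, -0.25], [0.03, -0.24], [0.11, -0.31], [0.04, -0.2], [-0.07, -0.24], [3.7, 4.89], [-1.37, 0.2], [0.15, -0.48]]
```

The rows are not in the units I measure in: shifts go in shares of 300 mm and turns go in shares of 4 rad. I convert before sending: -35 mm is -0.1167, -30 mm is -0.1.

```bash
python3 steer.py '[[0, 0, 0, 0, -0.0167, 0, 0], [0, 0, 0, 0, -0.0667, 0, 0], [0, 0, 0, 0, -0.0833, -0.0167, 0], [0, 0, 0, 0, -0.0333, -0.1, 0], [0, 0, 0, 0, 0, -0.1167, 0]]'; python3 steer.py '[[0, 0, 0, 0.1, -0.1, -0.1, 0], [0, 0, 0, 0.1167, -0.0333, -0.0333, 0], [0, 0, 0, 0.1167, -0.0333, 0, 0], [0, 0, 0, 0.1167, -0.0333, 0, 0], [0, 0, 0, 0.1167, -0.0333, 0, 0]]';python3 steer.py '[[0, 0, 0, 0.1167, -0.0333, 0, 0], [0, 0, 0, 0.1167, -0.0333, 0, 0], [0, 0, 0, 0.0667, 0, 0, 0], [0, 0, 0, 0, 0, 0, 0], [0, 0, 0, 0, 0, 0, 0]]'; python3 d.py
python3 - <<'E'
from h import *
t=vision.grab_frame("top")[:,:,::-1];cv2.imwrite("pics/t7.png",t)
E
```

```text
clock: 17.83
eef_pos: [560.1, -165.6, 148.1]
tcp_rot: [-3.135, -0.002, 1.57]
contact_force: [1.3, -0.6, 0.6]
opening: -0.001
grasp_force: 0.0
clock: 18.25
eef_pos: [500.1, -1.0, 184.8]
tcp_rot: [3.139, -0.0, 1.57]
contact_force: [0.5, 0.0, 0.2]
opening: -0.001
grasp_force: 0.0
clock: 18.67
eef_pos: [480.5, 88.7, 184.3]
tcp_rot: [3.14, -0.0, 1.573]
contact_force: [-0.4, -0.7, -0.7]
opening: 0.0
grasp_force: 0.0
[[0.07, -0.37], [0.04, -0.24], [0.03, -0.24], [0.09, -0.29], [0.05, -0.21], [-0.06, -0.19], [-0.05, -0.36], [0.06, -0.06], [0.12, -0.07]]
```

View pics/t7.png

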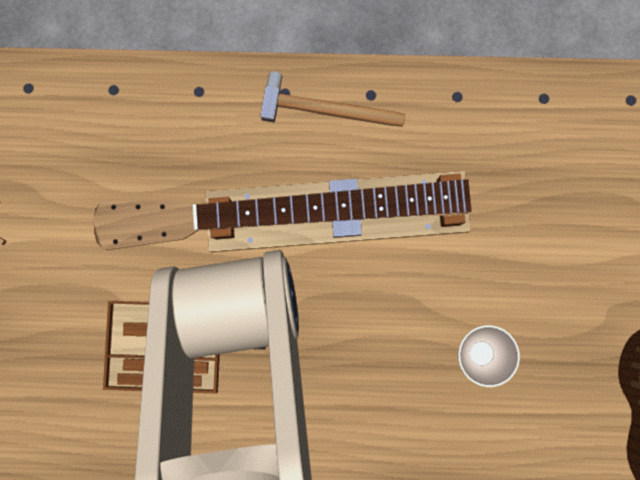

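The neck is back within about 0.5 mm of its start at every dot. The tub at (489,356) is untouched, the slip lies in the tray, and the arm is clear of everything.

```bash
python3 -c "
from rig import r, vision, sign_off
print(sign_off())"
```

```text
the job is handed in; nothing more can be done
None
```

The job is handed in: the slip lies flat in the tray's wide compartment and the tub was not touched, but drawing the slip out dragged the neck up to 3.5 mm at the heel, so I pushed it back to within about 0.6 mm of where it started.

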